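# Wedge the rocking shaker

## Robot

A 6-joint arm with a two-finger parallel gripper is mounted at the origin on a cart in front of the work surface, level with it; the furniture and walls round the work are solid. World frame = base frame: x ahead of the robot, y to its left, z up, the work surface at z = 0. Lengths are in m, angles in rad, forces in N, time in s.
With the tool pointing down it reaches from about 0.35 to 0.775 m from the base axis. Payload 5.5 kg.
Tool frame: the origin (TCP) lies at the very end of the fingers, on their centre line; the grasp point (between the pads) lies 19 mm behind it; x points along the fingers, y is the direction in which the jaws open and shut, and the axes are right-handed (so a half turn about x gives the same grasp; the last joint's range is limited). The gripper opens to 85 mm and grips with 20 to 120 N. Pads are 22 mm wide; open, the fingers measure 114 mm over their backs; the gripper's body (76 mm by 85 mm) begins 54 mm behind the grasp point. The pads swing forward as they close: fully open they stand 13 mm farther back than shut.
Start: joints at [-1.379, 0.313, 0.046, 1.304, 0, 1.431], TCP at [0.187, -0.544, 0.231] pointing down, gripper open.
Joint ranges: [-2.76, 2.76], [-0.86, 1.69], [-1.03, 1.26], [-2.2, 2.34], [-1.47, 1.5], [-3.14, 3.14]. Speed limits (rad/s): [2.57, 2.57, 3.14, 3.14, 3.14, 3.14].

## Interface

Orientations are given as a unit quaternion [w, x, y, z].
In Python, from workcell import env gives the robot as it stands.
- The arm moves only by the tool drive_tool, never from a script. Its argument "plan" is a list that holds one entry, the list of rows, each a list of 7 numbers: the shift along the tool's x, y, z in cm, then the turn, a rotation vector about the tool's x, y, z in degrees, then the opening, from 0 (shut) to 1 (fully open). In form: [[[tx, ty, tz, wx, wy, wz, fingers], ...]]. A call has exactly 5 rows; each row shifts and turns the commanded pose from where the row before left it, along the tool's axes as they then stand; what a row does not reach is not made up. A row lasts 1/12 s, in which the tool goes at most 41.7 mm and 7.16 degrees, less where a joint would pass 70% of its speed; a pose out of reach is approached as far as the arm can. A call with a gripper value outside its range is refused whole. The fingers move at their own pace and stop on an object; "squeeze" is the grip in N (left out, the last holds). Time passes only in rows, so rows that do not move let the fingers close, or fill a call up. It gives the time, the measured TCP pose, the force and the opening at its end, in the units of the state.
- env.get_state(): the state, without advancing time (a new reading comes with each control period).
- env.read_camera(name): name is "scene" or "side" or "wrist"; returns the picture (420x560x3 uint8, red, green, blue); there is no depth.
- env.camera_model(name): a dict with "camera_matrix" (3x3 intrinsics, pixels), "camera_from_world" (4x4, takes a point from world to camera coordinates); the wrist camera has in their place "T_tool_cam" (4x4, takes a point from camera to tool coordinates, whose origin is the TCP and whose axes are the tool frame's). Camera axes: x right, y down, z forward; pixel columns grow to the right and rows downward; lengths in m; the calibration is good to about 2 mm. A picture is of the moment at which its call begins: read the wrist's pose just before it. camera_model takes no time and is no camera call.
- env.hand_in(): hands the job in, once; it reports no verdict.
The state is a dict: "clock": time; "joint_pos": joint angles; "qvel": joint speeds; "tau": joint torques, N m; "tcp_pos": TCP position; "orientation": TCP orientation; "wrist_force": force on the tool from outside, world axes, zero at the start; "ft_torque": the same for the moment, N m; "finger_gap": finger opening in m.
Only numpy, scipy, OpenCV 4.12 (cv2) and the standard library are available. Lean on these libraries where they do the work, as an engineer would, in place of code of your own. Each camera call takes 0.05 s, during which the arm holds its last target.

## Task

The low white shaker rocks because its near left foot is too short. Without picking anything up, push the grey wedge thin end first under that foot until it just fits snugly and the shaker stands level, then test the corner above that foot by pressing down on it with about 10 N: it must no longer dip. The program finishes while still holding that press. Leave the shaker standing where it is and do not knock over or shift the things around it.

Things in the scene. Friction and masses are not known exactly. Their poses are not given: they have to be found in the camera images.
- shaker: Low white orbital shaker, 170 mm deep (x), 200 mm wide (y), flat top 66 mm above the worktop, 2 to 3 kg, loose. Origin: on the worktop under its centre; x points from its front (panel and knob, facing the robot) to its back, y to its left, z up. Three dome feet, 22 mm long, at x, y = -70, -85; 70, 85; 70, -85 mm carry it; the housing begins 22 mm above the worktop.
- foot_place (a point): Point of the worktop straight below the centre of the short near left foot, a dome of 20 mm diameter at x = -70, y = 85 mm of the shaker. This foot is screwed up and hovers 4.5 to 8 mm (unknown) above the worktop.
- short_corner (a point): Point on the shaker's flat top straight above the short foot, 15 mm inside the front and left edges, 66 mm above the worktop when level: where to press. Unwedged, a press of more than 3 to 5 N here tips the shaker over its diagonal until the short foot touches down.
- wedge: Grey levelling wedge, 100 mm long (x), 66 mm wide (y), 0.08 kg, loose, lying flat, thin end roughly towards the short foot. Origin: centre of its underside; x points to the thin end. The flat ramp is 2 mm thick at the tip and rises evenly to 12.7 mm over 84 mm; behind it is a block 16 mm long and 24 mm high.
- wedge_tip (a point): Middle of the wedge's thin edge, on the worktop.
- wedge_back (a point): Centre of the wedge's flat upright back face (66 mm wide, 24 mm high), 12 mm above the worktop: push here. Sliding takes about 1 N; with the foot on the ramp the push rises by several newtons, and each further 8 mm would raise the foot by 1 mm.
- bottle: Bystander: small brown bottle with a red cap, 40 mm diameter, 82 mm tall. Origin: centre of its underside.
- tape: Bystander: roll of label tape lying flat, 60 mm diameter, 19 mm high, in front of the right half of the shaker. Origin: centre of its underside.
- carton: Bystander: small orange-brown carton, 76 x 42 x 53 mm. Origin: centre of its underside.
Not all that is in view belongs to the job. What is meant by the wedge is not orange, and is the smaller of those in its own colour.

How it is judged:
By the outcome, as a careful person would: the job done as asked, in the order asked, and still so for the second after the job is handed in, while the arm keeps its last pose, push and grip.
It also fails if it takes over 51 s, if anything falls off the work surface, if the arm or the gripper's body presses on something with over 40 N, if the wrist force passes 120 N, or if a joint passes its speed limit or range.

## Working session

There is one attempt and no reset: what is moved stays moved. The work goes in short steps, Python scripts to look and compute and a tool call to move; the robot and the scene stay as the last step left them, time stands still between calls to the robot, and variables do not carry over. Pictures are saved under pics/ and viewed, and the job is handed in when it is done.

Besides the shell and the picture viewer there is one more tool, called after "Request:" as name([rows], argument=value, ...), one row to a line, values as JSON. drive_tool: Moves the arm, as the interface text tells. Its arguments: {"type":"object","properties":{"plan":{"type":"array","items":{"type":"array","items":{"type":"array","items":{"type":"number"}}}},"squeeze":{"type":"number"}},"required":["plan"]}

```bash
mkdir -p pics; ls
python3 - <<'E'
from workcell import env
import cv2
for n in("scene","side"):
    cv2.imwrite(f"pics/{n}0.png",env.read_camera(n)[:,:,::-1])
    m=env.camera_model(n);print(n,m)
print(env.camera_model("wrist"));print(env.get_state())
E
```

```text
pics
scene {'camera_matrix': array([[487.61973842,   0.        , 289.9352817 ],
       [  0.        , 487.61973842, 208.89889326],
       [  0.        ,   0.        ,   1.        ]]), 'camera_from_world': array([[-0.55443837, -0.8322012 ,  0.00626591,  0.31512571],
       [-0.56902358,  0.37358556, -0.73256126,  0.39858239],
       [ 0.6072975 , -0.40972552, -0.68067227,  1.12446264],
       [ 0.        ,  0.        ,  0.        ,  1.        ]])}
side {'camera_matrix': array([[442.55773091,   0.        , 282.3905225 ],
       [  0.        , 442.55773091, 210.73422482],
       [  0.        ,   0.        ,   1.        ]]), 'camera_from_world': array([[-0.97073043, -0.24012718,  0.0046217 ,  0.57880803],
       [-0.1171763 ,  0.45672011, -0.88185966,  0.12334012],
       [ 0.20964765, -0.85658956, -0.47148933,  1.38159116],
       [ 0.        ,  0.        ,  0.        ,  1.        ]])}
{'camera_matrix': array([[362.18109642,   0.        , 279.01169699],
       [  0.        , 362.18109642, 206.9947313 ],
       [  0.        ,   0.        ,   1.        ]]), 'T_tool_cam': array([[ 1.929434
[... 291 characters left out ...]
e+00,
         1.00000000e+00]])}
{'clock': 0.1, 'joint_pos': array([-1.37861845e+00,  3.13940384e-01,  4.51025819e-02,  1.30362111e+00,
        9.32343851e-06,  1.43121189e+00]), 'qvel': array([-0.00031758,  0.00059709,  0.00306759,  0.00030721, -0.00032102,
       -0.00016658]), 'tau': array([ 2.28119410e-03, -4.81725705e+01,  2.99245083e+01,  1.26960591e-02,
       -8.16201191e-05, -1.13450992e-05]), 'tcp_pos': array([ 0.1871966 , -0.54318946,  0.23049356]), 'orientation': array([-0.11617076, -0.6973881 , -0.11734616,  0.69741242]), 'wrist_force': array([-0.3809969 , -0.79014433,  0.66070338]), 'ft_torque': array([-0.02078361,  0.03109929, -0.00828301]), 'finger_gap': 0.08550976944030886}
```

View pics/scene0.png

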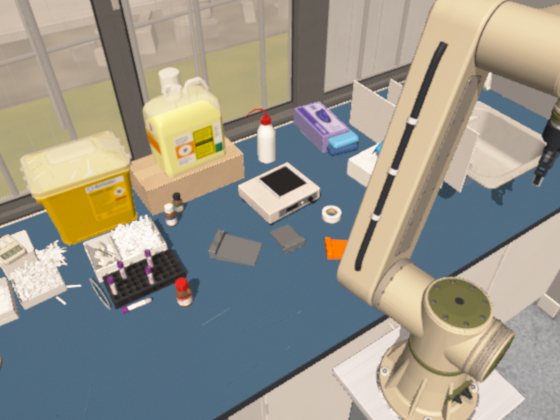

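View pics/side0.png

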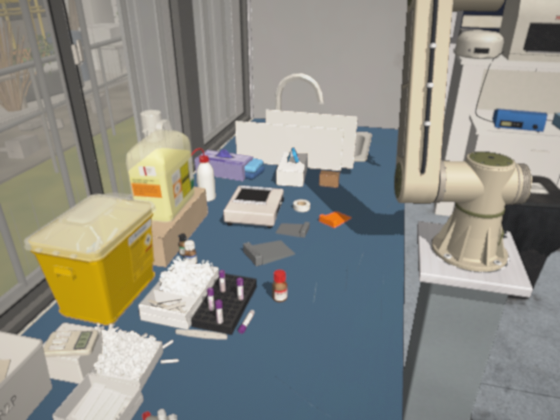

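Run:
```python
import cv2
a=cv2.imread("pics/scene0.png")[150:280,190:370];cv2.imwrite("pics/sc.png",cv2.resize(a,None,fx=4.4,fy=4.4,interpolation=cv2.INTER_CUBIC))
a=cv2.imread("pics/side0.png")[170:280,210:370];cv2.imwrite("pics/si.png",cv2.resize(a,None,fx=5,fy=5,interpolation=cv2.INTER_CUBIC))
```

```text
(no output)
```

View pics/sc.png

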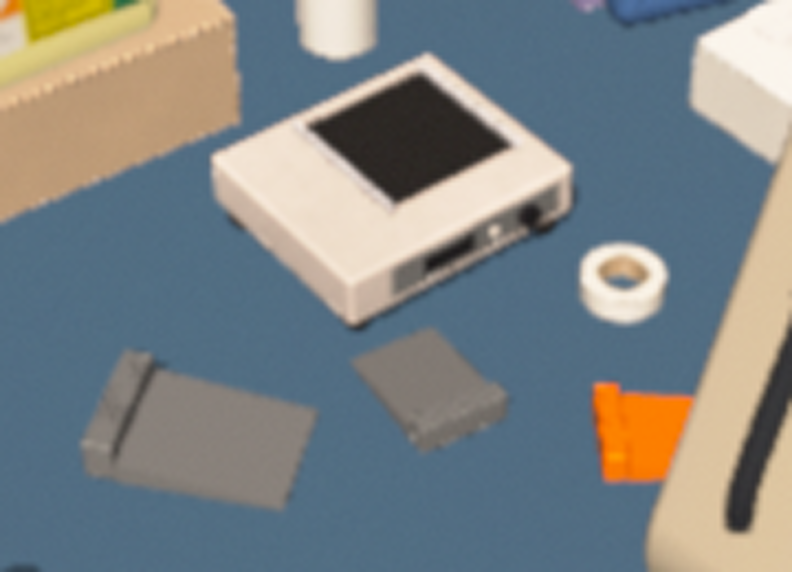

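View pics/si.png

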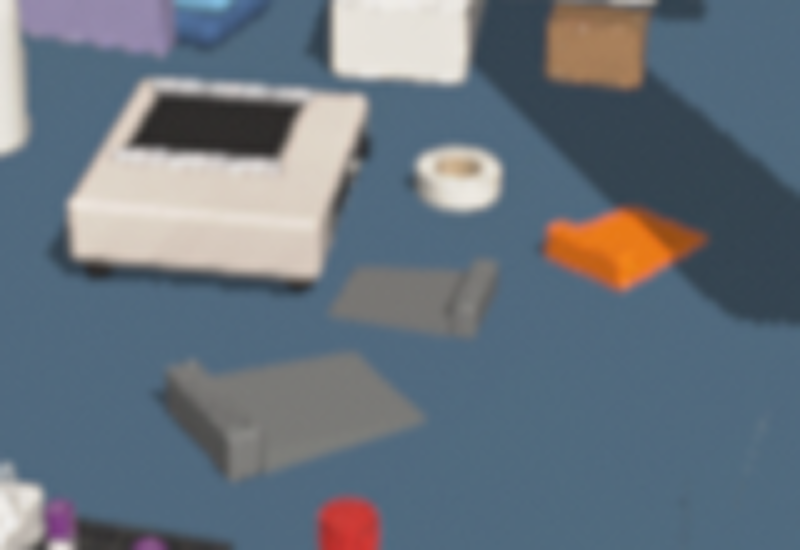

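```bash
cat > h.py <<'E'
from workcell import env
import numpy as np, cv2
from scipy.optimize import least_squares
from scipy.spatial.transform import Rotation as R
def q2R(q): return R.from_quat([q[1],q[2],q[3],q[0]]).as_matrix()
def proj(name,P,T=None):
    m=env.camera_model(name);K=m["camera_matrix"]
    if T is None:T=m["camera_from_world"]
    p=(T[:3,:3]@np.asarray(P).T).T+T[:3,3];p=p@K.T;return p[:,:2]/p[:,2:]
def wristT(st):
    T=np.eye(4);T[:3,:3]=q2R(st["orientation"]);T[:3,3]=st["tcp_pos"]
    return np.linalg.inv(T@env.camera_model("wrist")["T_tool_cam"])
def place(p,L):
    c,s=np.cos(p[2]),np.sin(p[2]);L=np.asarray(L,float)
    return np.c_[p[0]+c*L[:,0]-s*L[:,1],p[1]+s*L[:,0]+c*L[:,1],L[:,2]]
def fit(obs,x0):
    f=lambda p:np.concatenate([(proj(n,place(p,L),T)-np.array(uv)).ravel() for n,L,uv,T in obs])
    r=least_squares(f,x0,loss="soft_l1");return r.x,f(r.x).reshape(-1,2)
E
python3 - <<'E'
from h import *
sc=lambda a:np.array(a)/4.4+[190,150]-.4
si=lambda a:np.array(a)/5+[210,170]-.4
w=[[.05,.033,.002],[.05,-.033,.002],[-.05,.033,0],[-.05,-.033,0]]
W=[("scene",w,sc([[355,363],[432,330],[425,450],[507,408]]),None),("side",w[:3],si([[330,313],[355,268],[470,337]]),None)]
t=.066;s=[[-.085,.1,t],[.085,.1,t],[-.085,-.1,t],[.085,-.1,t]]
S=[("scene",s,sc([[347,290],[213,157],[572,170],[430,55]]),None),("side",s,si([[322,222],[70,205],[368,97],[150,78]]),None)]
for o,x0 in((W,[.45,0,0]),(S,[.6,0,0])):
    x,r=fit(o,x0);print(x,np.degrees(x[2]));print(r.round(1).tolist())
x,_=fit(S,[.6,0,0]);print(place(x,[[-.07,.085,0]]))
x,_=fit(W,[.5,0,0]);print(place(x,[[.05,0,0],[-.05,0,0]]))
E
```

```text
[ 0.55927861  0.01591852 -0.03467585] -1.9867800080442157
[[-1.0, -0.9], [0.1, -1.4], [0.3, 0.8], [0.7, 1.7], [-0.8, 0.1], [-0.2, -0.3], [0.6, 0.3]]
[ 0.70557904 -0.04846719  0.07080776] 4.0569857777305485
[[0.2, -0.5], [-1.1, 0.0], [1.0, -0.0], [0.1, -0.3], [-0.1, 1.0], [-0.1, -0.0], [1.0, 0.1], [-0.6, 0.4]]
[[0.62974081 0.03136741 0.        ]]
[[0.60924855 0.01418504 0.        ]
 [0.50930867 0.01765201 0.        ]]
```

```bash
cat >> h.py <<'E'
def Rdown(yaw,pitch=0):
    # tool x down, z along heading; pitch: fingertips swing forward (deg)
    z=np.array([np.cos(yaw),np.sin(yaw),0]);x=np.array([0,0,-1.]);y=np.cross(z,x)
    return np.c_[x,y,z]@R.from_rotvec([0,np.radians(pitch),0]).as_matrix()
def rows(pos,Rt,n,fing,p0=None,R0=None):
    st=env.get_state();p0=st["tcp_pos"] if p0 is None else np.array(p0)
    R0=q2R(st["orientation"]) if R0 is None else R0
    dv=R.from_matrix(R0.T@Rt).as_rotvec();out=[];Rp=R0;pp=p0
    for i in range(1,n+1):
        Rn=R0@R.from_rotvec(dv*i/n).as_matrix();pn=p0+(np.array(pos)-p0)*i/n
        t=Rp.T@(pn-pp)*100;w=np.degrees(R.from_matrix(Rp.T@Rn).as_rotvec())
        out.append([round(float(v),2) for v in [*t,*w]]+[fing]);Rp,pp=Rn,pn
    return out
E
python3 - <<'E'
from h import *
st=env.get_state();print(q2R(st["orientation"]).round(3))
for r in rows([.41,.018,.17],Rdown(-.035),20,.25):print(r)
E
```

```text
[[-0.     0.326 -0.945]
 [ 0.002 -0.945 -0.326]
 [-1.    -0.002 -0.   ]]
[0.31, -2.29, -1.97, -7.95, -0.01, 0.0, 0.25]
[0.31, -2.0, -2.26, -7.95, -0.01, 0.0, 0.25]
[0.31, -1.66, -2.52, -7.95, -0.01, 0.0, 0.25]
[0.31, -1.3, -2.72, -7.95, -0.01, 0.0, 0.25]
[0.31, -0.91, -2.88, -7.95, -0.01, 0.0, 0.25]
[0.31, -0.5, -2.98, -7.95, -0.01, 0.0, 0.25]
[0.3, -0.09, -3.02, -7.95, -0.01, 0.0, 0.25]
[0.3, 0.33, -3.0, -7.95, -0.01, 0.0, 0.25]
[0.3, 0.74, -2.93, -7.95, -0.01, 0.0, 0.25]
[0.3, 1.14, -2.79, -7.95, -0.01, 0.0, 0.25]
[0.3, 1.52, -2.61, -7.95, -0.01, 0.0, 0.25]
[0.3, 1.86, -2.38, -7.95, -0.01, 0.0, 0.25]
[0.3, 2.17, -2.09, -7.95, -0.01, 0.0, 0.25]
[0.3, 2.44, -1.77, -7.95, -0.01, 0.0, 0.25]
[0.3, 2.66, -1.42, -7.95, -0.01, 0.0, 0.25]
[0.3, 2.84, -1.04, -7.95, -0.01, 0.0, 0.25]
[0.3, 2.95, -0.64, -7.95, -0.01, 0.0, 0.25]
[0.3, 3.01, -0.22, -7.95, -0.01, 0.0, 0.25]
[0.3, 3.01, 0.2, -7.95, -0.01, 0.0, 0.25]
[0.3, 2.96, 0.61, -7.95, -0.01, 0.0, 0.25]
```

Run:
```python
from h import *
for i,r in enumerate(rows([.40,.018,.19],Rdown(-.035),25,.25)):print(r,end="," if i%5<4 else "\n")
```

```text
[0.17, -1.84, -1.54, -6.36, -0.01, 0.0, 0.25],[0.17, -1.66, -1.73, -6.36, -0.01, 0.0, 0.25],[0.17, -1.46, -1.9, -6.36, -0.01, 0.0, 0.25],[0.16, -1.24, -2.05, -6.36, -0.01, 0.0, 0.25],[0.16, -1.01, -2.18, -6.36, -0.01, 0.0, 0.25]
[0.16, -0.76, -2.28, -6.36, -0.01, 0.0, 0.25],[0.16, -0.5, -2.35, -6.36, -0.01, 0.0, 0.25],[0.16, -0.24, -2.39, -6.36, -0.01, 0.0, 0.25],[0.16, 0.03, -2.4, -6.36, -0.01, 0.0, 0.25],[0.16, 0.29, -2.38, -6.36, -0.01, 0.0, 0.25]
[0.16, 0.56, -2.34, -6.36, -0.01, 0.0, 0.25],[0.16, 0.81, -2.26, -6.36, -0.01, 0.0, 0.25],[0.16, 1.06, -2.16, -6.36, -0.01, 0.0, 0.25],[0.16, 1.29, -2.03, -6.36, -0.01, 0.0, 0.25],[0.16, 1.5, -1.87, -6.36, -0.01, 0.0, 0.25]
[0.16, 1.7, -1.69, -6.36, -0.01, 0.0, 0.25],[0.16, 1.88, -1.49, -6.36, -0.01, 0.0, 0.25],[0.16, 2.03, -1.28, -6.36, -0.01, 0.0, 0.25],[0.16, 2.16, -1.04, -6.36, -0.01, 0.0, 0.25],[0.16, 2.26, -0.8, -6.36, -0.01, 0.0, 0.25]
[0.16, 2.34, -0.54, -6.36, -0.01, 0.0, 0.25],[0.16, 2.38, -0.28, -6.36, -0.01, 0.0, 0.25],[0.16, 2.4, -0.01, -6.36, -0.01, 0.0, 0.25],[0.16, 2.39, 0.25, -6.36, -0.01, 0.0, 0.25],[0.16, 2.34, 0.52, -6.36, -0.01, 0.0, 0.25]
```

Request:
drive_tool([
  [[0.2, -1.8, -1.5, -6.4, 0, 0, 0.25], [0.2, -1.7, -1.7, -6.4, 0, 0, 0.25], [0.2, -1.5, -1.9, -6.4, 0, 0, 0.25], [0.2, -1.2, -2.0, -6.4, 0, 0, 0.25], [0.2, -1.0, -2.2, -6.4, 0, 0, 0.25]],
])

```text
clock: 0.52
tcp_pos: [0.2289, -0.4307, 0.2207]
orientation: [0.306, 0.637, 0.306, -0.637]
wrist_force: [0.5, 0.2, -0.2]
finger_gap: 0.0253
```

Request:
drive_tool([
  [[0.2, -0.8, -2.3, -6.4, 0, 0, 0.25], [0.2, -0.5, -2.3, -6.4, 0, 0, 0.25], [0.2, -0.2, -2.4, -6.4, 0, 0, 0.25], [0.2, 0, -2.4, -6.4, 0, 0, 0.25], [0.2, 0.3, -2.4, -6.4, 0, 0, 0.25]],
])

```text
clock: 0.93
tcp_pos: [0.2707, -0.3179, 0.2109]
orientation: [0.47, 0.528, 0.47, -0.528]
wrist_force: [0.7, -0.4, 0.6]
finger_gap: 0.0214
```

Request:
drive_tool([
  [[0.2, 0.6, -2.3, -6.4, 0, 0, 0.25], [0.2, 0.8, -2.3, -6.4, 0, 0, 0.25], [0.2, 1.1, -2.2, -6.4, 0, 0, 0.25], [0.2, 1.3, -2.0, -6.4, 0, 0, 0.25], [0.2, 1.5, -1.9, -6.4, 0, 0, 0.25]],
])

```text
clock: 1.35
tcp_pos: [0.313, -0.205, 0.201]
orientation: [0.597, 0.378, 0.598, -0.378]
wrist_force: [-0.0, -0.0, -0.1]
finger_gap: 0.0214
```

Request:
drive_tool([
  [[0.2, 1.7, -1.7, -6.4, 0, 0, 0.25], [0.2, 1.9, -1.5, -6.4, 0, 0, 0.25], [0.2, 2.0, -1.3, -6.4, 0, 0, 0.25], [0.2, 2.2, -1.0, -6.4, 0, 0, 0.25], [0.2, 2.3, -0.8, -6.4, 0, 0, 0.25]],
])

```text
clock: 1.77
tcp_pos: [0.3547, -0.0918, 0.191]
orientation: [0.678, 0.199, 0.679, -0.199]
wrist_force: [1.2, -0.5, 0.7]
finger_gap: 0.0218
```

Request:
drive_tool([
  [[0.2, 2.3, -0.5, -6.4, 0, 0, 0.25], [0.2, 2.4, -0.3, -6.4, 0, 0, 0.25], [0.2, 2.4, 0, -6.4, 0, 0, 0.25], [0.2, 2.4, 0.2, -6.4, 0, 0, 0.25], [0.2, 2.3, 0.5, -6.4, 0, 0, 0.25]],
])

```text
clock: 2.18
tcp_pos: [0.3948, 0.0206, 0.181]
orientation: [0.707, 0.004, 0.707, -0.004]
wrist_force: [0.2, -1.0, -0.5]
finger_gap: 0.0209
```

Run:
```python
from h import *
st=env.get_state();cv2.imwrite("pics/w1.png",env.read_camera("wrist")[:,:,::-1]);np.save("w1T.npy",wristT(st))
print(st["clock"],st["tcp_pos"],q2R(st["orientation"]).round(3),st["joint_pos"].round(2),st["finger_gap"],st["wrist_force"])
```

```text
2.1833 [0.39479734 0.02060626 0.18095726] [[-0.     0.012  1.   ]
 [-0.     1.    -0.012]
 [-1.    -0.    -0.   ]] [-0.15 -0.01 -0.46  1.12 -0.   -0.14] 0.020913071373597682 [ 0.1600387  -1.04697579 -0.53099056]
```

View pics/w1.png

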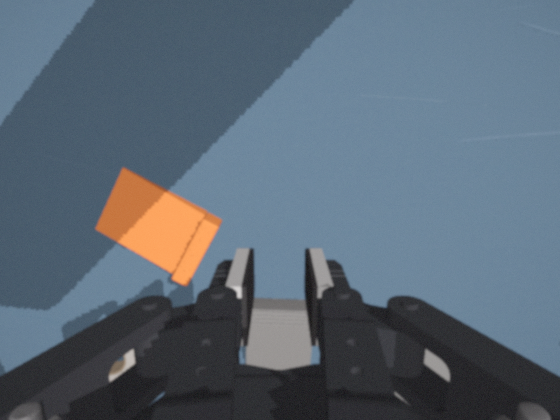

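Run:
```python
from h import *
T=np.linalg.inv(np.load("w1T.npy"));K=env.camera_model("wrist")["camera_matrix"]
for uv in ([220,220],[185,286],[122,168],[97,228]):
    d=T[:3,:3]@np.linalg.solve(K,[*uv,1]);c=T[:3,3];print((c-d*c[2]/d[2]).round(3))
th=np.radians(6.5)
for i,r in enumerate(rows([.455,.0115,.03],Rdown(th),10,.35)):print(r)
```

```text
[ 0.428 -0.037  0.   ]
[ 0.495 -0.075  0.   ]
[ 0.378 -0.122  0.   ]
[ 0.434 -0.152  0.   ]
[1.51, -0.12, 0.59, -0.67, 0.0, -0.01, 0.35]
[1.51, -0.13, 0.59, -0.67, 0.0, -0.01, 0.35]
[1.51, -0.13, 0.59, -0.67, 0.0, -0.01, 0.35]
[1.51, -0.14, 0.59, -0.67, 0.0, -0.01, 0.35]
[1.51, -0.14, 0.59, -0.67, 0.0, -0.01, 0.35]
[1.51, -0.15, 0.59, -0.67, 0.0, -0.01, 0.35]
[1.51, -0.16, 0.58, -0.67, 0.0, -0.01, 0.35]
[1.51, -0.16, 0.58, -0.67, 0.0, -0.01, 0.35]
[1.51, -0.17, 0.58, -0.67, 0.0, -0.01, 0.35]
[1.51, -0.18, 0.58, -0.67, 0.0, -0.01, 0.35]
```

Request:
drive_tool([
  [[1.5, -0.15, 0.75, -0.7, 0, 0, 0.35], [1.5, -0.15, 0.75, -0.7, 0, 0, 0.35], [1.5, -0.15, 0.75, -0.7, 0, 0, 0.35], [1.5, -0.15, 0.75, -0.7, 0, 0, 0.35], [1.5, -0.15, 0.75, -0.7, 0, 0, 0.35]],
])

```text
clock: 2.65
tcp_pos: [0.4325, 0.0121, 0.1053]
orientation: [0.707, -0.016, 0.707, 0.016]
wrist_force: [0.3, -0.8, -0.4]
finger_gap: 0.03
```

Request:
drive_tool([
  [[1.5, -0.15, 0.75, -0.7, 0, 0, 0.35], [1.5, -0.15, 0.75, -0.7, 0, 0, 0.35], [1.5, -0.15, 0.75, -0.7, 0, 0, 0.35], [1.5, -0.15, 0.75, -0.7, 0, 0, 0.35], [1.5, -0.15, 0.75, -0.7, 0, 0, 0.35]],
])

```text
clock: 3.07
tcp_pos: [0.4704, 0.0071, 0.0303]
orientation: [0.706, -0.037, 0.706, 0.037]
wrist_force: [1.4, 0.2, 0.8]
finger_gap: 0.0297
```

```bash
cat > look.py <<'E'
from h import *
import sys
k=sys.argv[1];st=env.get_state()
a=env.read_camera("scene")[:,:,::-1];b=env.read_camera("side")[:,:,::-1]
cv2.imwrite(f"pics/sc{k}.png",cv2.resize(a[160:280,210:370],None,fx=5,fy=5,interpolation=cv2.INTER_CUBIC))
cv2.imwrite(f"pics/si{k}.png",cv2.resize(b[170:280,210:370],None,fx=5,fy=5,interpolation=cv2.INTER_CUBIC))
print(st["clock"],st["tcp_pos"].round(4),st["wrist_force"].round(2),st["finger_gap"],np.degrees(np.arctan2(*q2R(st["orientation"])[[1,0],2])).round(2), q2R(st["orientation"])[:,0].round(3))
E
python3 look.py 2
```

```text
3.0667 [0.4704 0.0071 0.0303] [1.38 0.23 0.76] 0.029668392982387666 6.03 [-0.001  0.    -1.   ]
```

View pics/sc2.png

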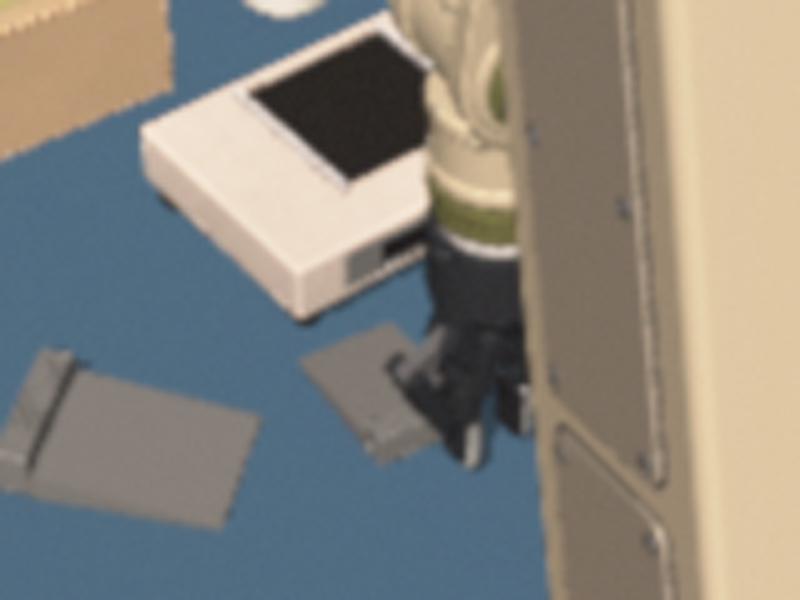

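View pics/si2.png

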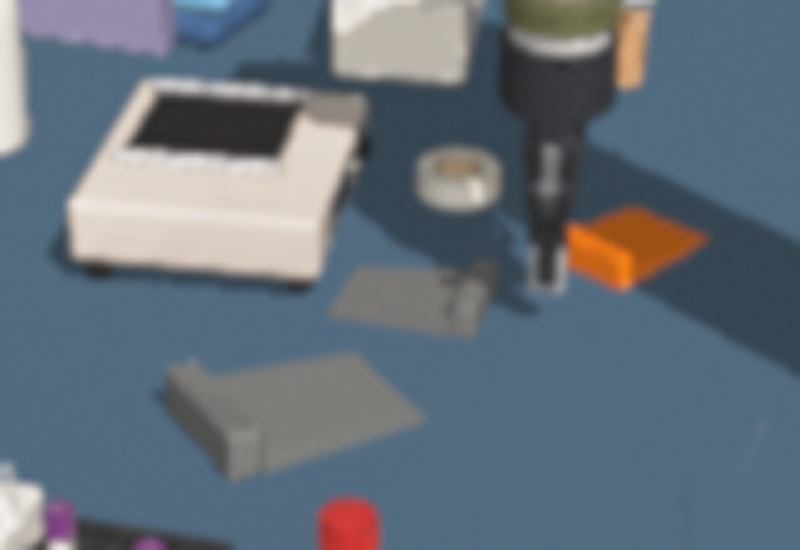

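Request:
drive_tool([
  [[0.8, 0.3, 0, 0, 0, 0, 0.35], [0.8, 0.3, 0, 0, 0, 0, 0.35], [0.6, 0, 0.4, 0, 0, 0, 0.35], [0, 0, 0.6, 0, 0, 0, 0.35], [0, 0, 0.4, 0, 0, 0, 0.35]],
])

```text
clock: 3.58
tcp_pos: [0.4843, 0.0147, 0.0094]
orientation: [0.706, -0.037, 0.706, 0.037]
wrist_force: [0.4, -0.1, 1.0]
finger_gap: 0.0297
```

Request:
drive_tool([
  [[0, 0, 0.4, 0, 0, 0, 0.35], [0, 0, 0.3, 0, 0, 0, 0.35], [0, 0, 0.3, 0, 0, 0, 0.35], [0, 0, 0.3, 0, 0, 0, 0.35], [0, 0, 0, 0, 0, 0, 0.35]],
])

```text
clock: 4.0
tcp_pos: [0.4974, 0.0158, 0.0095]
orientation: [0.706, -0.037, 0.706, 0.037]
wrist_force: [-0.4, -1.1, 0.2]
finger_gap: 0.0297
```

```bash
python3 look.py 3
```

```text
4.0 [0.4974 0.0158 0.0095] [-0.35 -1.12  0.16] 0.029691039488027204 6.01 [ 0.001 -0.    -1.   ]
```

View pics/sc3.png

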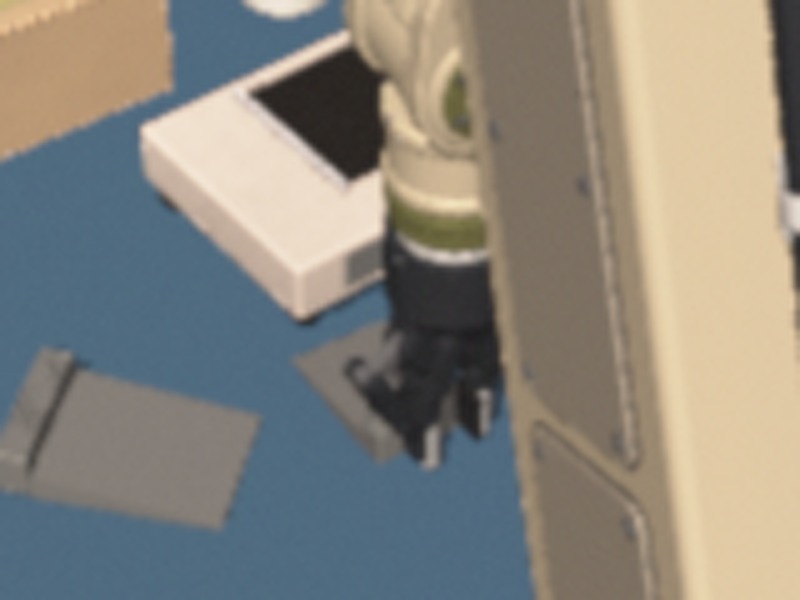

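View pics/si3.png

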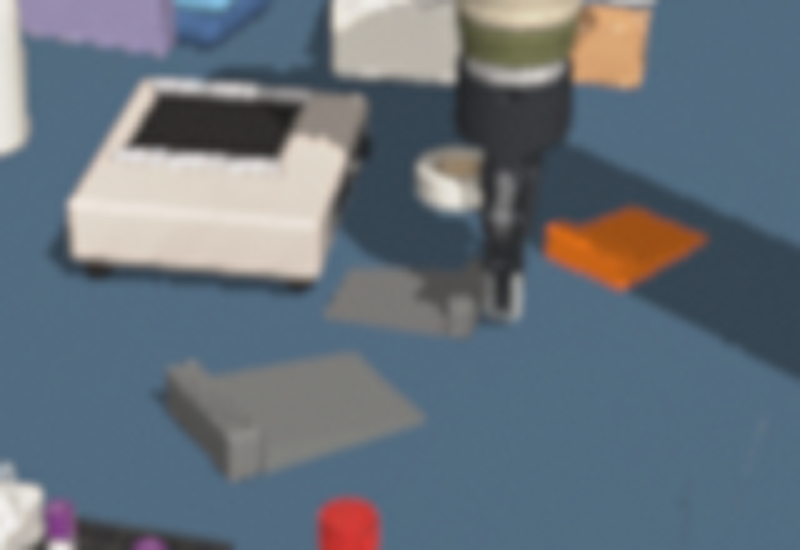

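Request:
drive_tool([
  [[0, 0, 0.2, 0, 0, 0, 0.35], [0, 0, 0.2, 0, 0, 0, 0.35], [0, 0, 0.2, 0, 0, 0, 0.35], [0, 0, 0.2, 0, 0, 0, 0.35], [0, 0, 0, 0, 0, 0, 0.35]],
])

```text
clock: 4.52
tcp_pos: [0.5052, 0.0167, 0.0094]
orientation: [0.706, -0.037, 0.706, 0.037]
wrist_force: [1.1, -0.2, 0.3]
finger_gap: 0.03
```

```bash
python3 look.py 4
```

```text
4.5167 [0.5052 0.0167 0.0094] [ 1.05 -0.18  0.31] 0.030039845004501166 6.01 [ 0.001 -0.    -1.   ]
```

View pics/sc4.png

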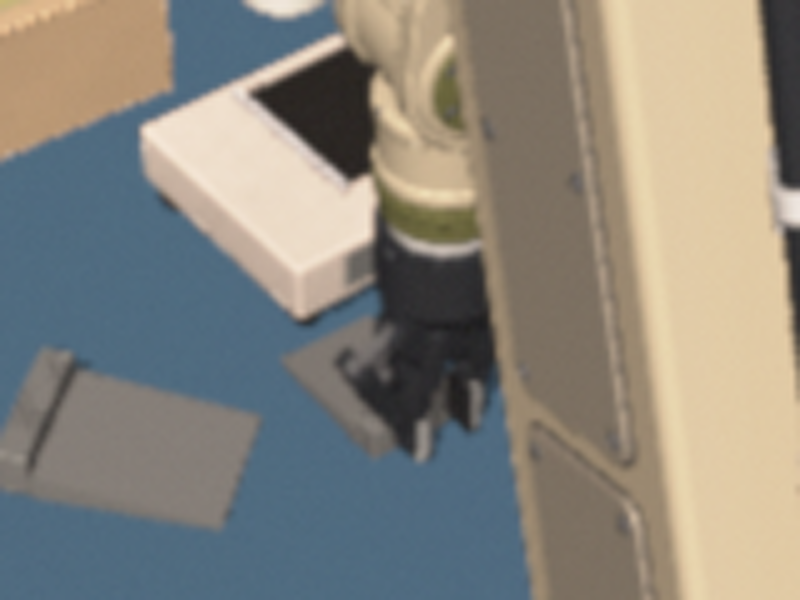

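View pics/si4.png

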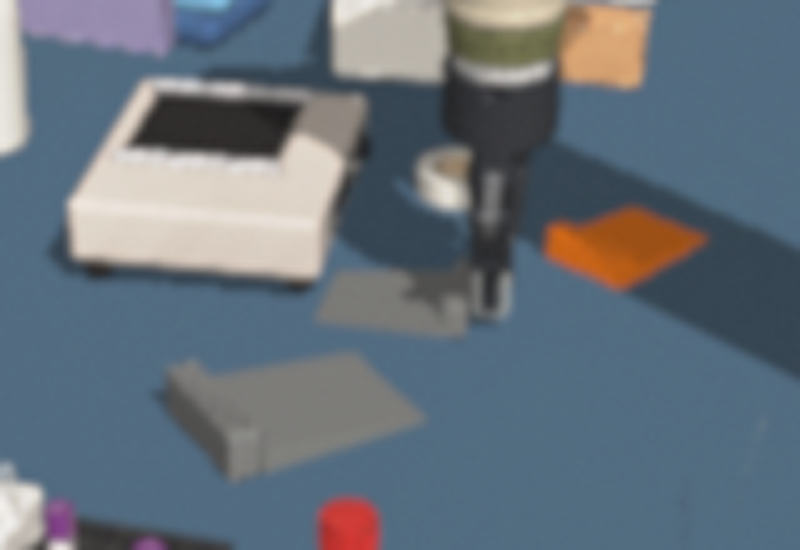

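```bash
cat > wf.py <<'E'
from h import *
w=[[.05,.033,.002],[.05,-.033,.002],[-.05,.033,0],[-.05,-.033,0]]
def wf(scp,sip,x0=[.57,.02,.1]):
    sc=lambda a:np.array(a)/5+[210,160]-.4
    si=lambda a:np.array(a)/5+[210,170]-.4
    O=[("scene",[w[i] for i,_ in scp],sc([p for _,p in scp]),None),("side",[w[i] for i,_ in sip],si([p for _,p in sip]),None)]
    x,r=fit(O,x0);print("wedge",x.round(4),np.degrees(x[2]).round(1),r.round(1).tolist())
    tb=place(x,[[.05,0,0],[-.05,0,0]]);print(tb)
    d=np.array([.6297,.0314])-x[:2];c,s=np.cos(x[2]),np.sin(x[2]);print("foot in wedge",c*d[0]+s*d[1],-s*d[0]+c*d[1])
E
python3 - <<'E'
from wf import *
wf([(0,[283,360]),(2,[375,459])],[(0,[317,322]),(1,[338,271]),(2,[467,338])])
E
```

```text
wedge [0.566  0.0214 0.0356] 2.0 [[-0.2, -0.1], [0.5, 0.7], [-0.1, -0.5], [-0.0, -0.0], [-0.3, 0.2]]
[[0.61596091 0.0232003  0.        ]
 [0.51602431 0.01963979 0.        ]]
foot in wedge 0.06402233136926463 0.007705321015511614
```

Request:
drive_tool([
  [[0, 0, 0.2, 0, 0, 0, 0.35], [0, 0, 0.2, 0, 0, 0, 0.35], [0, 0, 0.2, 0, 0, 0, 0.35], [0, 0, 0.2, 0, 0, 0, 0.35], [0, 0, 0, 0, 0, 0, 0.35]],
])

```text
clock: 5.03
tcp_pos: [0.5132, 0.0176, 0.0093]
orientation: [0.706, -0.037, 0.706, 0.037]
wrist_force: [-0.7, 0.8, 0.3]
finger_gap: 0.0303
```

```bash
python3 look.py 5
```

```text
5.0333 [0.5132 0.0176 0.0093] [-0.68  0.84  0.25] 0.03027139684922259 6.02 [ 0.001 -0.    -1.   ]
```

View pics/sc5.png

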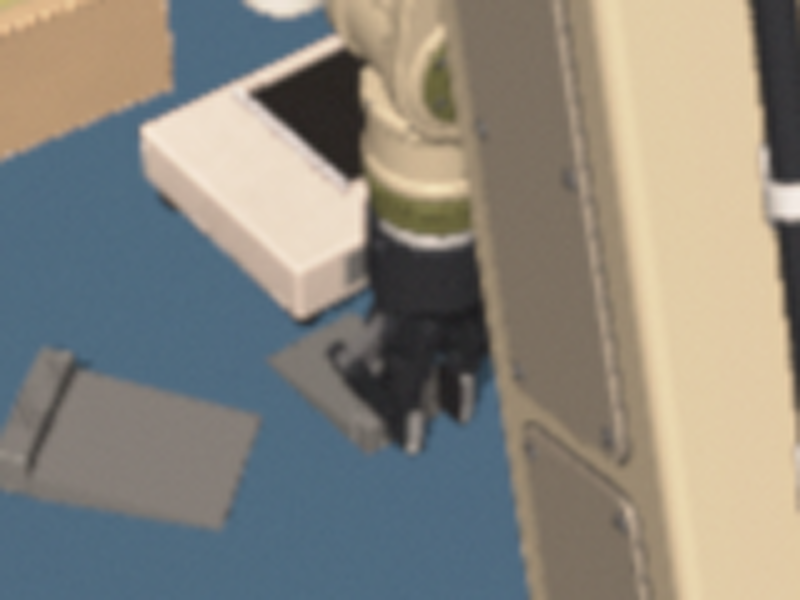

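View pics/si5.png

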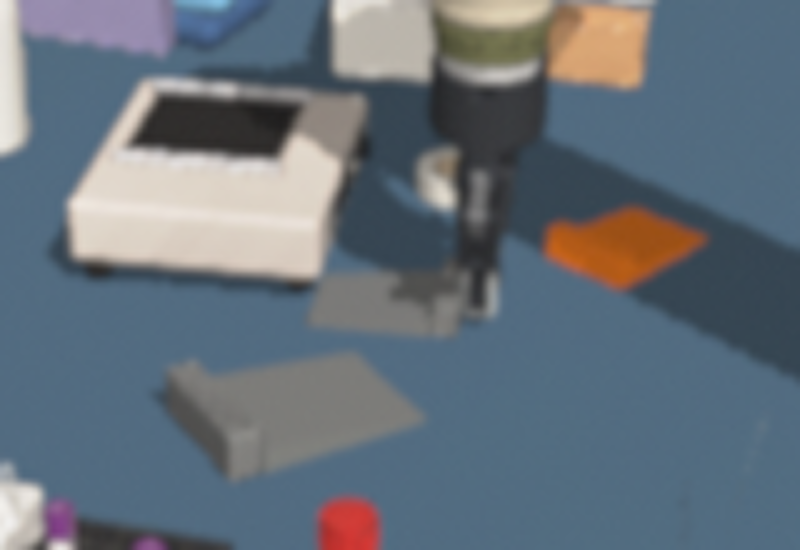

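Run:
```python
from wf import *
wf([(0,[269,359]),(2,[370,455])],[(0,[308,325]),(1,[326,274]),(2,[459,338])])
```

```text
wedge [0.5722 0.0251 0.0851] 4.9 [[0.1, -0.0], [0.3, 0.6], [-0.1, -0.3], [-0.3, -0.0], [-0.2, 0.2]]
[[0.62205764 0.02935577 0.        ]
 [0.52241921 0.02085972 0.        ]]
foot in wedge 0.05778840868677496 0.0013875367960901521
```

Request:
drive_tool([
  [[0, 0, 0.4, 0, 0, 0, 0.35], [0, 0, 0.4, 0, 0, 0, 0.35], [0, 0, 0.4, 0, 0, 0, 0.35], [0, 0, 0.4, 0, 0, 0, 0.35], [0, 0, 0, 0, 0, 0, 0.35]],
])

```text
clock: 5.55
tcp_pos: [0.5298, 0.0192, 0.0094]
orientation: [0.707, -0.037, 0.706, 0.037]
wrist_force: [0.3, 0.4, -1.1]
finger_gap: 0.03
```

Request:
drive_tool([
  [[0, 0, 0.2, 0, 0, 0, 0.35], [0, 0, 0.2, 0, 0, 0, 0.35], [0, 0, 0.2, 0, 0, 0, 0.35], [0, 0, 0, 0, 0, 0, 0.35], [0, 0, 0, 0, 0, 0, 0.35]],
])

```text
clock: 5.97
tcp_pos: [0.5347, 0.0199, 0.0093]
orientation: [0.706, -0.037, 0.706, 0.037]
wrist_force: [0.7, -0.1, 0.1]
finger_gap: 0.0296
```

```bash
python3 look.py 6
```

```text
5.9667 [0.5347 0.0199 0.0093] [ 0.73 -0.09  0.15] 0.02958748420776008 6.01 [ 0. -0. -1.]
```

View pics/sc6.png

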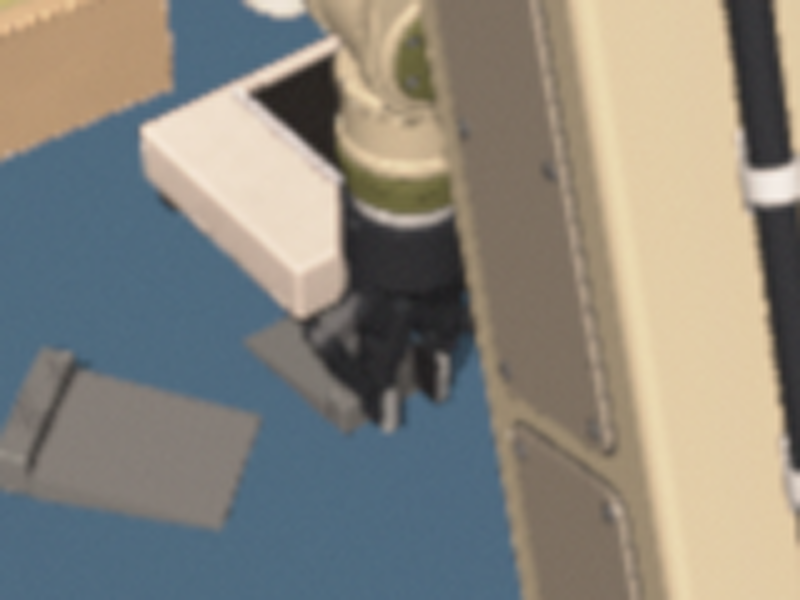

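View pics/si6.png

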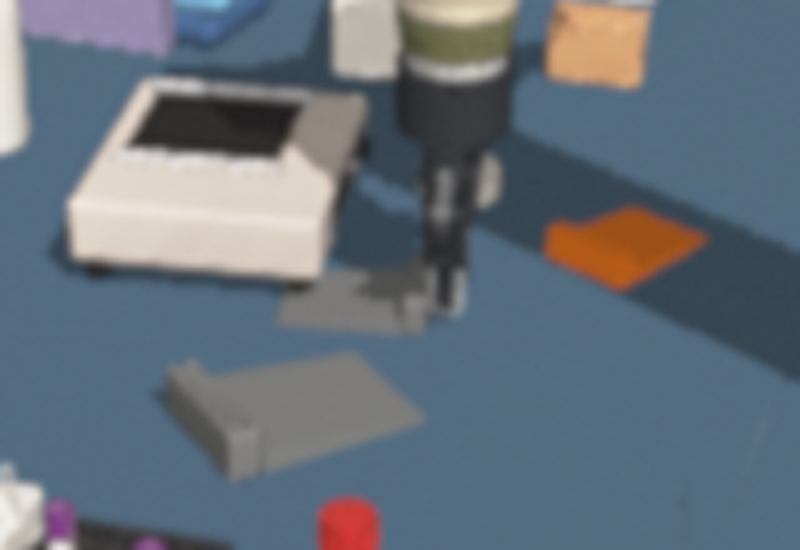

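Request:
drive_tool([
  [[0, 0, 0.1, 0, 0, 0, 0.35], [0, 0, 0.1, 0, 0, 0, 0.35], [0, 0, 0.1, 0, 0, 0, 0.35], [0, 0, 0, 0, 0, 0, 0.35], [0, 0, 0, 0, 0, 0, 0.35]],
])

```text
clock: 6.48
tcp_pos: [0.5375, 0.0202, 0.0093]
orientation: [0.706, -0.037, 0.706, 0.037]
wrist_force: [0.2, 0.3, -0.5]
finger_gap: 0.0301
```

Request:
drive_tool([
  [[0, 0, 0.1, 0, 0, 0, 0.35], [0, 0, 0.1, 0, 0, 0, 0.35], [0, 0, 0.1, 0, 0, 0, 0.35], [0, 0, 0, 0, 0, 0, 0.35], [0, 0, 0, 0, 0, 0, 0.35]],
])

```text
clock: 6.9
tcp_pos: [0.5407, 0.0205, 0.0093]
orientation: [0.706, -0.037, 0.706, 0.037]
wrist_force: [-0.5, -1.1, 0.4]
finger_gap: 0.0299
```

Request:
drive_tool([
  [[0, 0, 0.1, 0, 0, 0, 0.35], [0, 0, 0.1, 0, 0, 0, 0.35], [0, 0, 0.1, 0, 0, 0, 0.35], [0, 0, 0, 0, 0, 0, 0.35], [0, 0, 0, 0, 0, 0, 0.35]],
])

```text
clock: 7.32
tcp_pos: [0.5437, 0.0208, 0.0093]
orientation: [0.706, -0.037, 0.706, 0.037]
wrist_force: [0.2, 0.7, -0.9]
finger_gap: 0.0304
```

Request:
drive_tool([
  [[0, 0, 0.06, 0, 0, 0, 0.35], [0, 0, 0.06, 0, 0, 0, 0.35], [0, 0, 0.06, 0, 0, 0, 0.35], [0, 0, 0.06, 0, 0, 0, 0.35], [0, 0, 0.06, 0, 0, 0, 0.35]],
])

```text
clock: 7.73
tcp_pos: [0.5455, 0.0211, 0.0092]
orientation: [0.706, -0.037, 0.707, 0.037]
wrist_force: [-4.8, 0.5, 4.6]
finger_gap: 0.03
```

Request:
drive_tool([
  [[0, 0, 0.06, 0, 0, 0, 0.35], [0, 0, 0.06, 0, 0, 0, 0.35], [0, 0, 0.06, 0, 0, 0, 0.35], [0, 0, 0.06, 0, 0, 0, 0.35], [0, 0, 0.06, 0, 0, 0, 0.35]],
])

```text
clock: 8.15
tcp_pos: [0.547, 0.0214, 0.009]
orientation: [0.705, -0.037, 0.708, 0.037]
wrist_force: [-9.6, -1.2, 7.7]
finger_gap: 0.03
```

```bash
python3 look.py 7
```

```text
8.15 [0.547  0.0214 0.009 ] [-9.62 -1.19  7.66] 0.02995185725590749 6.0 [-0.004 -0.001 -1.   ]
```

View pics/sc7.png

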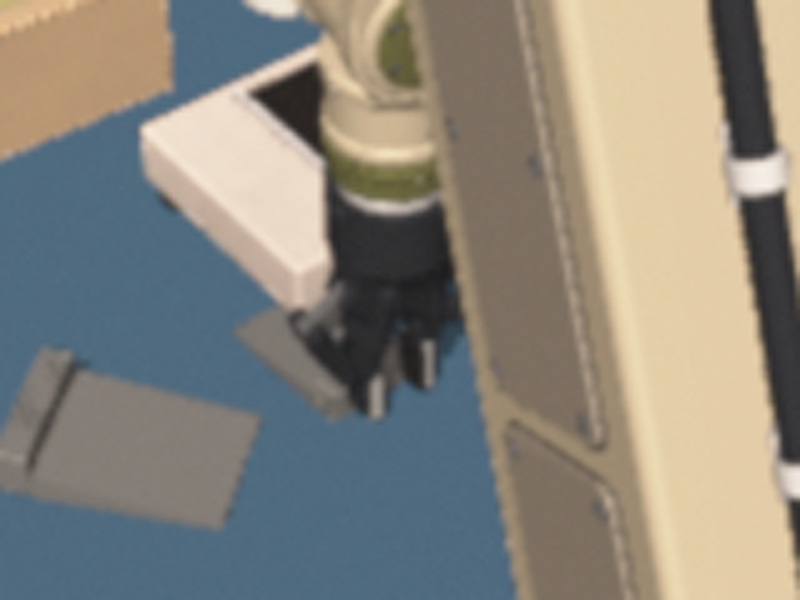

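View pics/si7.png

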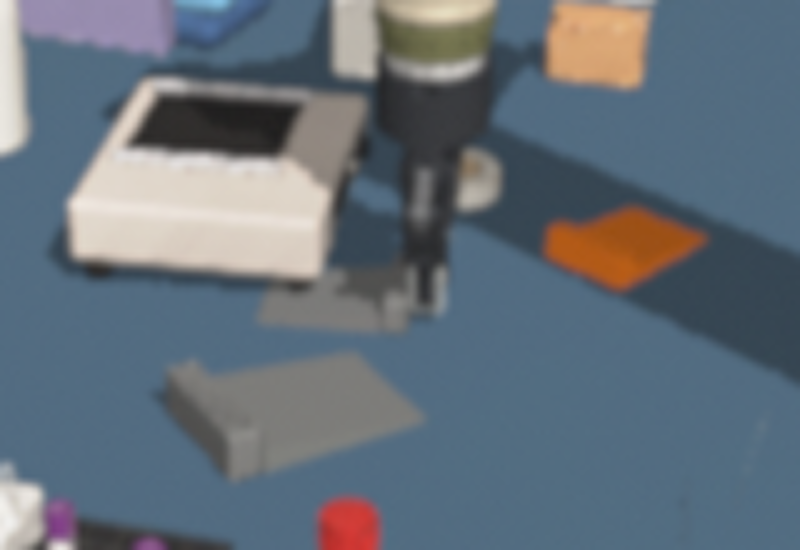

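Request:
drive_tool([
  [[0, 0, -0.5, 0, 0, 0, 0.35], [0, 0, -1.0, 0, 0, 0, 0.35], [0, 0, -1.5, 0, 0, 0, 0.35], [-1, 0, -0.5, 0, 0, 0, 0.35], [-2.0, 0, 0, 0, 0, 0, 0.35]],
])

```text
clock: 8.67
tcp_pos: [0.5115, 0.0181, 0.0378]
orientation: [0.704, -0.037, 0.708, 0.037]
wrist_force: [-0.3, 0.1, -0.4]
finger_gap: 0.0298
```

Request:
drive_tool([
  [[-3, 0, 0, 0, 0, 0, 0], [-3, 0, 0, 0, 0, 0, 0], [-2, 0, 0, 0, 0, 0, 0], [0, 0, 0, 0, 0, 0, 0], [0, 0, 0, 0, 0, 0, 0]],
])

```text
clock: 9.08
tcp_pos: [0.5167, 0.0176, 0.1215]
orientation: [0.708, -0.037, 0.704, 0.037]
wrist_force: [-0.2, -0.1, 0.1]
finger_gap: 0.0001
```

```bash
python3 look.py 8
```

```text
9.0833 [0.5167 0.0176 0.1215] [-0.16 -0.14  0.11] 9.44793344592086e-05 6.01 [ 0.006 -0.001 -1.   ]
```

View pics/sc8.png

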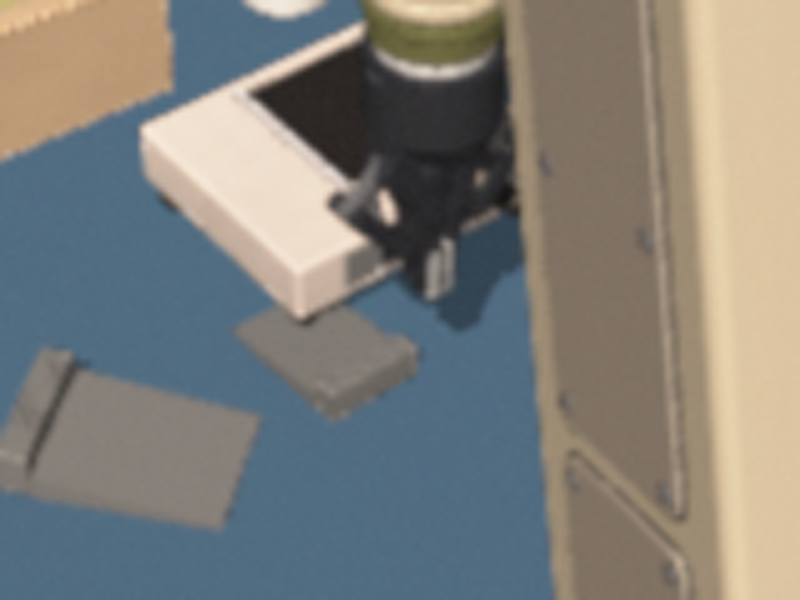

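View pics/si8.png

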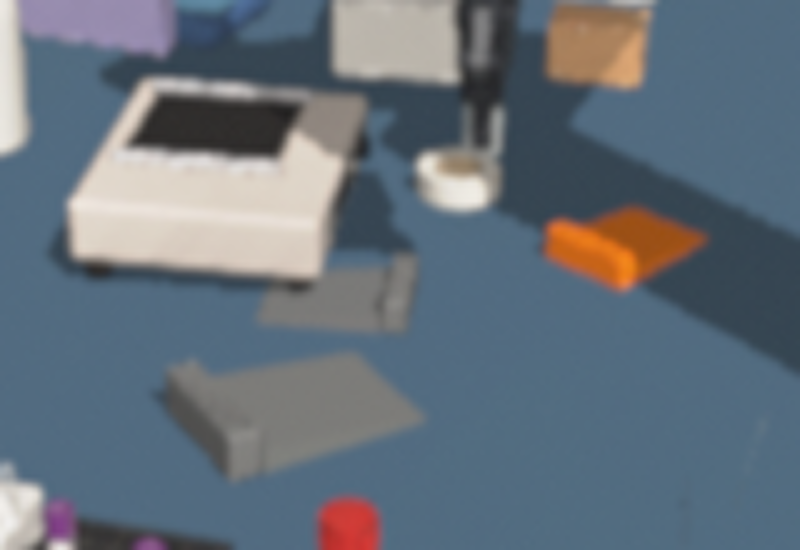

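Run:
```python
from wf import *
wf([(0,[235,330]),(2,[336,419]),(3,[416,367])],[(0,[258,325]),(2,[405,333])])
print(rows([.63,.031,.09],Rdown(np.radians(6)),5,0))
t=.066
sh=lambda x:(proj("scene",place(x,[[-.085,.1,t],[.085,.1,t]]))-[210,160]+.4)*5
print(sh([.7056,-.0485,.0708]))
```

```text
wedge [0.6091 0.0293 0.1466] 8.4 [[-1.0, -0.0], [0.3, 0.5], [0.8, 0.2], [-0.8, -0.6], [0.1, -0.1]]
[[0.65852839 0.03663673 0.        ]
 [0.55960174 0.02202449 0.        ]]
foot in wedge 0.020715832607650232 -0.0009680477887135368
[[0.58, 0.02, 2.33, 0.0, 0.0, -0.0, 0], [0.58, 0.02, 2.33, 0.0, 0.0, -0.0, 0], [0.58, 0.02, 2.33, 0.0, 0.0, -0.0, 0], [0.58, 0.02, 2.33, 0.0, 0.0, -0.0, 0], [0.58, 0.02, 2.33, 0.0, 0.0, -0.0, 0]]
[[295.58525095 276.93598741]
 [136.80015456 128.5547722 ]]
```

Request:
drive_tool([
  [[0.4, 0, 2.4, 0, 0, 0, 0], [0.4, 0, 2.4, 0, 0, 0, 0], [0.6, 0, 2.4, 0, 0, 0, 0], [0.8, 0, 2.4, 0, 0, 0, 0], [0.8, 0.1, 2.1, 0, 0, 0, 0]],
])

```text
clock: 9.6
tcp_pos: [0.6315, 0.0311, 0.0873]
orientation: [0.706, -0.037, 0.707, 0.037]
wrist_force: [0.0, -1.1, 0.0]
finger_gap: -0.0001
```

Request:
drive_tool([
  [[0.5, 0, 0, 0, 0, 0, 0], [0.3, 0, 0, 0, 0, 0, 0], [0, 0, 0, 0, 0, 0, 0], [0, 0, 0, 0, 0, 0, 0], [0, 0, 0, 0, 0, 0, 0]],
])

```text
clock: 10.02
tcp_pos: [0.6299, 0.031, 0.0815]
orientation: [0.706, -0.037, 0.706, 0.037]
wrist_force: [0.8, 0.4, 0.2]
finger_gap: 0.0002
```

```bash
python3 look.py 9
```

```text
10.0167 [0.6299 0.031  0.0815] [0.82 0.43 0.18] 0.00023632195667335444 6.0 [-0.001 -0.    -1.   ]
```

View pics/si9.png

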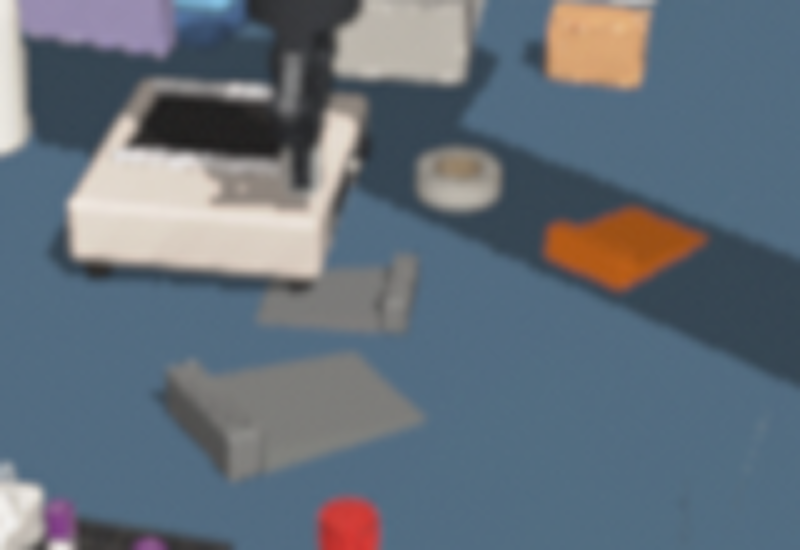

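View pics/sc9.png

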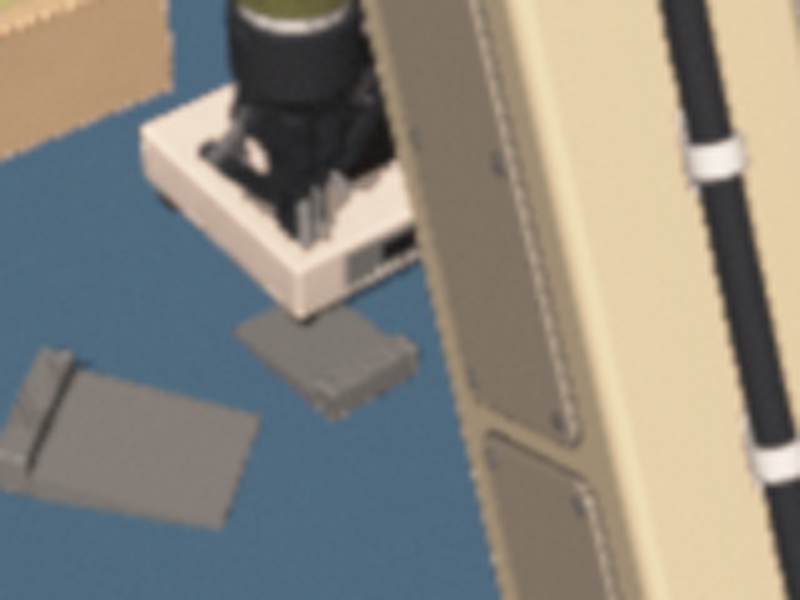

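Fingers hover over the corner, about 15 mm above. Going down slowly.

Request:
drive_tool([
  [[0.4, 0, 0, 0, 0, 0, 0], [0.4, 0, 0, 0, 0, 0, 0], [0.3, 0, 0, 0, 0, 0, 0], [0.2, 0, 0, 0, 0, 0, 0], [0, 0, 0, 0, 0, 0, 0]],
])

```text
clock: 10.53
tcp_pos: [0.6302, 0.031, 0.0675]
orientation: [0.706, -0.037, 0.707, 0.037]
wrist_force: [0.1, 0.6, -1.1]
finger_gap: -0.0
```

Request:
drive_tool([
  [[0.06, 0, 0, 0, 0, 0, 0], [0.06, 0, 0, 0, 0, 0, 0], [0.06, 0, 0, 0, 0, 0, 0], [0.06, 0, 0, 0, 0, 0, 0], [0.06, 0, 0, 0, 0, 0, 0]],
])

```text
clock: 10.95
tcp_pos: [0.6308, 0.0311, 0.0656]
orientation: [0.706, -0.037, 0.706, 0.037]
wrist_force: [-2.0, 0.2, 5.6]
finger_gap: -0.0004
```

Request:
drive_tool([
  [[0.05, 0, -0.02, 0, 0, 0, 0], [0.05, 0, -0.02, 0, 0, 0, 0], [0.03, 0, 0, 0, 0, 0, 0], [0, 0, 0, 0, 0, 0, 0], [0, 0, 0, 0, 0, 0, 0]],
])

```text
clock: 11.37
tcp_pos: [0.6309, 0.0311, 0.0655]
orientation: [0.707, -0.037, 0.706, 0.037]
wrist_force: [-2.3, -0.6, 8.7]
finger_gap: -0.0001
```

Request:
drive_tool([
  [[0, 0, 0, 0, 0, 0, 0], [0, 0, 0, 0, 0, 0, 0], [0, 0, 0, 0, 0, 0, 0], [0, 0, 0, 0, 0, 0, 0], [0, 0, 0, 0, 0, 0, 0]],
])

```text
clock: 11.78
tcp_pos: [0.6309, 0.0311, 0.0655]
orientation: [0.707, -0.037, 0.705, 0.037]
wrist_force: [-2.2, 0.3, 7.0]
finger_gap: -0.0002
```

Request:
drive_tool([
  [[0.04, 0, -0.01, 0, 0, 0, 0], [0.04, 0, -0.01, 0, 0, 0, 0], [0, 0, 0, 0, 0, 0, 0], [0, 0, 0, 0, 0, 0, 0], [0, 0, 0, 0, 0, 0, 0]],
])

```text
clock: 12.2
tcp_pos: [0.6309, 0.0311, 0.0654]
orientation: [0.707, -0.037, 0.705, 0.037]
wrist_force: [-3.1, 0.5, 12.1]
finger_gap: 0.0003
```

Request:
drive_tool([
  [[0, 0, 0, 0, 0, 0, 0], [0, 0, 0, 0, 0, 0, 0], [0, 0, 0, 0, 0, 0, 0], [0, 0, 0, 0, 0, 0, 0], [0, 0, 0, 0, 0, 0, 0]],
])

```text
clock: 12.62
tcp_pos: [0.6309, 0.0311, 0.0654]
orientation: [0.707, -0.037, 0.705, 0.037]
wrist_force: [-2.8, -0.3, 11.8]
finger_gap: -0.0003
```

```bash
python3 look.py 10; python3 -c "
from h import *
f=[]
for i in range(6):
    env.read_camera('scene');f.append(env.get_state()['wrist_force'])
print(np.array(f).round(1),np.mean(f,0))"
```

```text
12.6167 [0.6309 0.0311 0.0654] [-2.79 -0.33 11.78] -0.0002722857558057893 6.02 [ 0.003 -0.    -1.   ]
[[-3.1  0.5 11.2]
 [-3.9  0.5 11.2]
 [-3.3  0.3 11.9]
 [-4.1  1.3 11.7]
 [-3.5  0.7 10.4]
 [-3.7  0.6 11.5]] [-3.62177948  0.67143982 11.31164365]
```

View pics/si10.png

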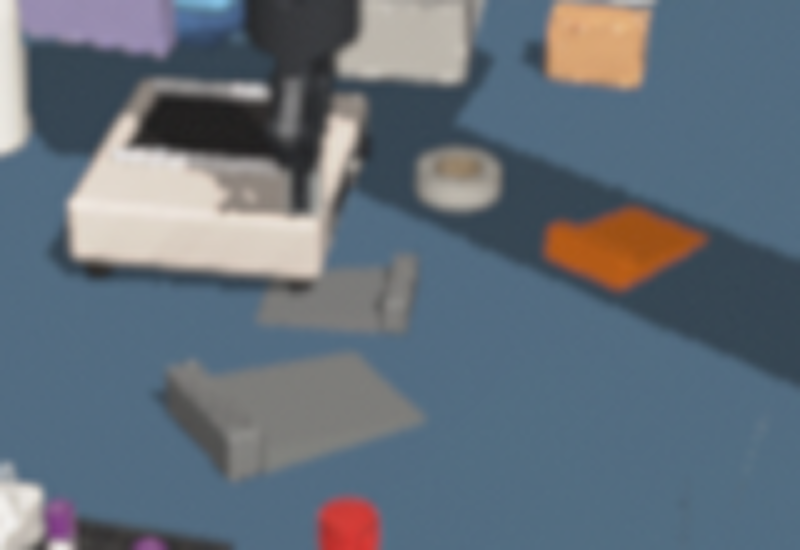

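View pics/sc10.png

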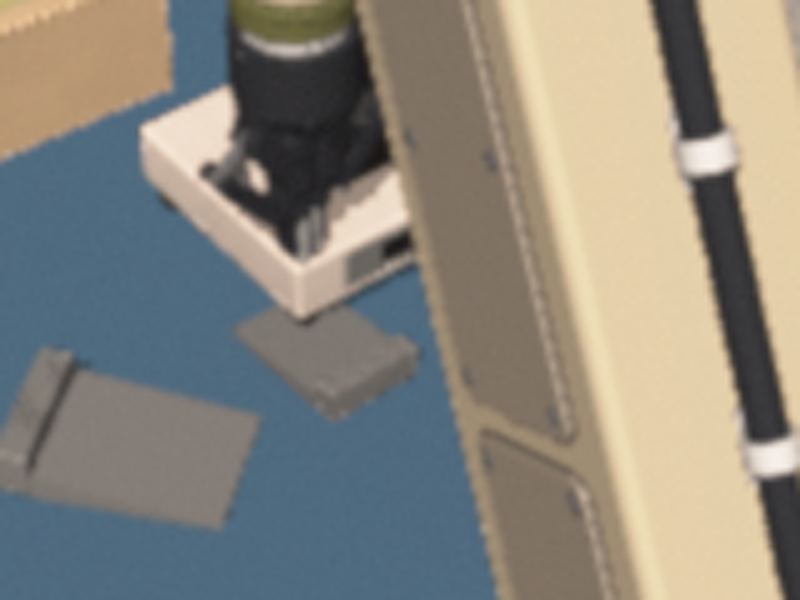

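Request:
drive_tool([
  [[-0.02, 0, -0.03, 0, 0, 0, 0], [-0.02, 0, -0.02, 0, 0, 0, 0], [0, 0, 0, 0, 0, 0, 0], [0, 0, 0, 0, 0, 0, 0], [0, 0, 0, 0, 0, 0, 0]],
])

```text
clock: 13.43
tcp_pos: [0.6308, 0.0311, 0.0655]
orientation: [0.707, -0.037, 0.705, 0.037]
wrist_force: [-2.0, -0.3, 8.2]
finger_gap: 0.0003
```

```bash
python3 -c "
from h import *
f=[]
for i in range(8):
    env.read_camera('scene');s=env.get_state();f.append(s['wrist_force'])
print(np.array(f)[:,2].round(1),np.mean(f,0),s['tcp_pos'].round(4),s['clock'])"
```

```text
[8.3 8.4 7.8 7.8 7.5 8.4 8.8 8.4] [-1.3691528   0.90159988  8.17131991] [0.6308 0.0311 0.0655] 13.8333
```

Request:
drive_tool([
  [[0.03, 0, 0, 0, 0, 0, 0], [0, 0, 0, 0, 0, 0, 0], [0, 0, 0, 0, 0, 0, 0], [0, 0, 0, 0, 0, 0, 0], [0, 0, 0, 0, 0, 0, 0]],
])

```text
clock: 14.25
tcp_pos: [0.6308, 0.0311, 0.0654]
orientation: [0.707, -0.037, 0.705, 0.037]
wrist_force: [-1.5, 0.2, 9.3]
finger_gap: -0.0002
```

```bash
python3 -c "
from h import *
f=[]
for i in range(8):
    env.read_camera('scene');s=env.get_state();f.append(s['wrist_force'])
print(np.array(f)[:,2].round(1),np.mean(f,0),s['tcp_pos'].round(4),s['clock'])"
```

```text
[ 9.6  9.7 10.1  9.3 10.1 10.  10.2  9.9] [-1.66527265  0.82853638  9.85206773] [0.6308 0.0311 0.0654] 14.65
```

```bash
python3 -c "
from workcell import env
print(env.hand_in())"
```

```text
the job is handed in; nothing more can be done
None
```

The wedge is under the short foot, and the job was handed in at about 14.7 s while still pressing on that corner with about 9.9 N.

- **Wedge:** I used the smaller grey wedge. I turned it by pushing with two fingertips on its back face, then slid it in thin end first. The push rose from about 0 N to 4.8 N and then about 9.6 N within the last few millimetres, and I stopped there. A check afterwards put the foot about 29 mm up the ramp and within about 1 mm of its centre line.
- **Press test:** Between about 5.6 N and 12 N the fingertip height changed by only about 0.2 mm (65.6 to 65.4 mm), so the corner no longer dips. The press briefly read about 12 N before I eased it back. The final press includes a sideways force of about 1.7 N.
- **Surroundings:** By eye, the shaker, the tape and the orange and larger grey wedges looked unmoved in the close-up pictures before and after. I did not measure them. The small bottle and the carton were only partly in those pictures, but the arm did not work near them.

I judged level from the press height alone, which stayed within about 0.6 mm of the nominal 66 mm. The last 9.6 N push may have lifted the foot very slightly, by an estimated 0.2 mm or less.

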